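# Mount four stone finds on their silhouettes

### The job

Lay the four stone finds out for the display: put each one flat on the white foam board whose dark silhouette has its shape and size, centred on the silhouette and turned to line up with it. Set them down gently, do not drop them, and leave the mended clay beaker standing where it is.

Things in the scene. Friction and masses are not known exactly. Their poses are not given: they have to be found in the camera images.
- large_whorl: pale stone find, loose; origin at the centre of its underside; starts lying flat on the table at any yaw. Large spindle whorl: a flat ring, 54 mm outside diameter, 12 mm hole, 18 mm high. z up along the hole. About 90 g.
- small_whorl: pale stone find, loose; origin at the centre of its underside; starts lying flat on the table at any yaw. Small spindle whorl: a flat ring, 32 mm outside diameter, 10 mm hole, 18 mm high. z up along the hole. About 30 g.
- whetstone: pale stone find, loose; origin at the centre of its underside; starts lying flat on the table at any yaw. Whetstone: a plain bar, 84 mm long (its x) x 24 mm wide (its y) x 18 mm high. About 90 g.
- axe_head: pale stone find, loose; origin at the centre of its underside; starts lying flat on the table at any yaw. Double axe head: 80 mm long (its x), 20 mm high, waist 26 mm wide (its y) with parallel sides for about 20 mm at the middle, flaring to 45 mm wide blades at both ends; a dark spot marks the shaft hole at the middle. The two ends are alike. About 140 g.
- mount_large: white foam board 104 x 104 x 6 mm, fixed to the table, origin at the centre of its underside (top face 6 mm above), with a flat dark silhouette printed on the centre of its top: a disc of 60 mm diameter.
- mount_small: white foam board 104 x 104 x 6 mm, fixed to the table, origin at the centre of its underside (top face 6 mm above), with a flat dark silhouette printed on the centre of its top: a disc of 38 mm diameter.
- mount_bar: white foam board 104 x 104 x 6 mm, fixed to the table, origin at the centre of its underside (top face 6 mm above), with a flat dark silhouette printed on the centre of its top: a bar 90 mm long (its x) x 30 mm wide (its y).
- mount_axe: white foam board 104 x 104 x 6 mm, fixed to the table, origin at the centre of its underside (top face 6 mm above), with a flat dark silhouette printed on the centre of its top: a double axe, 86 mm long (its x) and 51 mm wide at its two alike ends, waist 32 mm (its y).
- beaker: small mended terracotta beaker, a loose open cup 48 mm across the rim and 60 mm high, standing among the finds near the middle of the table; origin at the centre of its underside. Not to be moved.
Mind the look-alikes: they are no part of the job. What is shaped like the axe_head but orange or turquoise is not meant.

How it is judged:
By the outcome, as a careful person would: the job done as asked, in the order asked, and still so for the second after the job is handed in, with the robot touching nothing.
It also fails if it takes over 109 s, if anything falls off the work surface, if the arm or the gripper's body presses on something with over 40 N, if the wrist force passes 120 N, or if a joint passes its speed limit or range.

### The arm

A 6-joint arm with a two-finger parallel gripper is mounted at the origin on the work surface. World frame = base frame: x ahead of the robot, y to its left, z up, the work surface at z = 0. Lengths are in m, angles in rad, forces in N, time in s.
With the tool pointing down it reaches from about 0.275 to 0.825 m from the base axis. Payload 5.2 kg.
Tool frame: the origin (TCP) lies midway between the tips of the shut fingers; the grasp point (between the pads) lies r.hold_point_z behind it (r.hold_point_z is the distance from the TCP to the grasp point, in m); z points along the fingers, y is the line along which they close (so a half turn about z gives the same grasp; the last joint's range is limited). The gripper opens to 93 mm and grips with 3 to 60 N. Pads are 15 mm wide; open, the fingers measure 128 mm over their backs; the gripper's body (75 mm by 188 mm) begins 65 mm behind the grasp point.
Start: joints at [1.108, 0.259, 1.535, -0, 1.348, -0.203], TCP at [0.141, 0.532, 0.197] pointing down, gripper open.
Joint ranges: [-3.14, 3.14], [-0.91, 2.08], [0.19, 2.58], [-1.22, 4.36], [0.22, 2.71], [-3.12, 3.12]. Speed limits (rad/s): [2.57, 2.57, 3.14, 3.14, 3.14, 3.14].

### API

Orientations are given as a unit quaternion [w, x, y, z].
In Python, from bench import r, viewer, order, spotter gives the robot as it stands.
- The arm moves only by the shell command python3 -m creep 'ROWS' [OPENING] [FORCE]. ROWS is a JSON list of rows, 1 to 20 of them, each an object with the fields x, y, z (the shift in m), drx, dry, drz (a rotation vector in rad); a field left out counts as zero; each row shifts and turns the commanded pose from where the row before left it, along the tool's axes as they then stand; what a row does not reach is not made up. A row lasts 1/12 s, in which the tool goes at most 0.0417 m and 0.125 rad, less where a joint would pass 70% of its speed; a pose out of reach is approached as far as the arm can. OPENING is the finger opening in m, set as the command begins (- or left out keeps the last). The fingers move at their own pace and stop on an object; FORCE is the grip in N (left out, the last holds). Time passes only in rows, so rows that do not move let the fingers close. It prints the time, the measured TCP pose, the force, the opening and the grip force at its end. Input that does not fit is refused with a message, and nothing moves.
- r.get_state(): the state, without advancing time (a new reading comes with each control period).
- viewer.get_image(name): name is "side" or "top" or "wrist"; returns (picture, depth): 420x560x3 uint8, red, green, blue; 420x560 float32, m along the optical axis (not along the pixel's ray), 0 where there is no reading.
- viewer.camera_model(name): a dict with "fx", "fy", "cx", "cy" (pixels), "D" ([k1, k2, p1, p2, k3] as OpenCV has them; the pictures are not rectified), "position" and "attitude" of the camera in the world. Camera axes: x right, y down, z forward; pixel columns grow to the right and rows downward; lengths in m; the calibration is good to about 2 mm. A picture is of the moment at which its call begins: read the wrist's pose just before it. camera_model takes no time and is no camera call; for the wrist camera it gives the pose at the moment of the call.
- order.hand_in(): hands the job in; it is judged then, once.
Trained networks look in the newest picture that a camera, given by its name, has taken for a name from the list of things; names that differ only in an ending like _2 or _b are one class to them, and where a whole thing is asked for, a point or a joint stands for the part that bears it (a point fixed in the world has none). Each returns a list of dicts, best first, with "conf" (0 to 1); they miss things now and then, are a little off and sometimes report something else, mostly with a low value. They report only what shows in the picture. A call takes as long as a camera call. They do not tell look-alikes from the thing itself.
- spotter.find_in(label, camera): "centre" ([column, row] in pixels, amid what is visible of it).
The state is a dict: "time_s": time; "joint_pos": joint angles; "joint_vel": joint speeds; "joint_efforts": joint torques, N m; "eef_pos": TCP position; "ee_rot": TCP orientation; "wrist_force": force on the tool from outside, world axes, zero at the start; "torque": the same for the moment, N m; "gripper_width": finger opening in m; "grip_force": force on a finger pad.
Only numpy, scipy, OpenCV 4.12 (cv2) and the standard library are available. Lean on these libraries where they do the work, as an engineer would, in place of code of your own. Each camera call takes 0.05 s, during which the arm holds its last target. There are 200 camera calls.

## Working session

There is one attempt and no reset: what is moved stays moved. The work goes in short steps, Python scripts to look and compute and a shell command to move; the robot and the scene stay as the last step left them, time stands still between calls to the robot, and variables do not carry over. Pictures are saved under pics/ and viewed, at most 16 in all, crops included, and the job is handed in when it is done.

```bash
ls; mkdir -p pics; cat > h.py <<'E'
import numpy as np, cv2
from scipy.spatial.transform import Rotation as R
from bench import r, viewer, order, spotter
def rot(a):
    a=np.array(a,float)
    return a if a.shape==(3,3) else R.from_quat(a[[1,2,3,0]]).as_matrix()
def cam(n):
    m=viewer.camera_model(n)
    K=np.array([[m['fx'],0,m['cx']],[0,m['fy'],m['cy']],[0,0,1.]])
    return K,np.array(m['D'],float),np.array(m['position'],float),rot(m['attitude'])
def ray(c,px):
    K,D,p,A=c
    u=cv2.undistortPoints(np.array(px,float).reshape(-1,1,2),K,D).reshape(-1,2)
    return np.c_[u,np.ones(len(u))]@A.T
def onz(c,px,z):
    d=ray(c,px); return c[2]+d*((z-c[2][2])/d[:,2])[:,None]
def withdepth(c,px,dep):
    px=np.array(px,float).reshape(-1,2); d=ray(c,px)
    return c[2]+d*np.array([dep[int(round(b)),int(round(a))] for a,b in px])[:,None]
def save(n,im): cv2.imwrite('pics/'+n+'.png',im[...,::-1])
E
python3 - <<'E'
from h import *
print(viewer.camera_model('top'));print(viewer.camera_model('side'));print(r.get_state(), r.hold_point_z)
for n in ['top','side','wrist']:
    im,d=viewer.get_image(n); save(n+'0',im); np.savez('/tmp/'+n+'0.npz',im=im,d=d)
    c=cam(n)
    for l in ['large_whorl','small_whorl','whetstone','axe_head','mount_large','mount_small','mount_bar','mount_axe','beaker']:
        if n=='wrist':continue
        for f in spotter.find_in(l,n)[:3]:
            p=withdepth(c,f['centre'],d)[0]
            print(n,l,round(f['conf'],2),np.round(f['centre'],0),np.round(p,3))
E
```

```text
pics
{'fx': 524.7029996010807, 'fy': 524.7029996010807, 'cx': 281.38477962882234, 'cy': 205.16898350865443, 'D': array([-0.1499864,  0.       ,  0.       ,  0.       ,  0.       ]), 'position': array([ 0.3942654 , -0.05404097,  1.50274622]), 'attitude': array([ 0.02130595, -0.69769997,  0.71559601, -0.0261372 ])}
{'fx': 396.1128828009606, 'fy': 396.1128828009606, 'cx': 282.2099053056773, 'cy': 208.67131028988928, 'D': array([-0.08454538,  0.        ,  0.        ,  0.        ,  0.        ]), 'position': array([0.18043652, 0.41176956, 0.62356595]), 'attitude': array([ 0.09343174, -0.25472648,  0.89041   , -0.36545172])}
{'time_s': 0.0, 'joint_pos': array([ 1.10820202e+00,  2.59331635e-01,  1.53609919e+00, -7.38977662e-06,
        1.34797241e+00, -2.02774085e-01]), 'joint_vel': array([ 0.00047477, -0.00077967,  0.00133344,  0.00031132, -0.00092387,
       -0.00080381]), 'joint_efforts': array([-1.34043712e-03, -4.37290978e+01, -2.84004307e+01,  7.17006717e-02,
        4.15506447e-02, -1.64237117e-04]), 'eef_pos': array([0.14099799, 0.53101335, 0.19661739]), 'ee_rot': array([-2.92245931e
[... 819 characters left out ...]
006]
side large_whorl 0.64 [274. 145.] [ 0.612 -0.277  0.022]
side large_whorl 0.58 [332. 166.] [ 0.458 -0.3    0.008]
side small_whorl 0.71 [174. 250.] [0.598 0.109 0.017]
side whetstone 0.82 [300. 218.] [ 0.433 -0.097  0.018]
side axe_head 0.78 [277. 145.] [ 0.607 -0.283  0.019]
side axe_head 0.74 [308. 126.] [ 0.583 -0.399  0.021]
side axe_head 0.59 [361. 143.] [ 0.431 -0.41   0.019]
side mount_large 0.59 [226. 194.] [ 0.615 -0.079  0.006]
side mount_small 0.6 [108. 327.] [0.589 0.292 0.005]
side mount_bar 0.6 [234. 288.] [0.453 0.109 0.005]
side mount_axe 0.97 [169. 383.] [0.436 0.305 0.007]
side beaker 0.89 [235. 225.] [0.513 0.021 0.058]
side beaker 0.44 [173. 251.] [0.6   0.112 0.016]
```

View pics/top0.png

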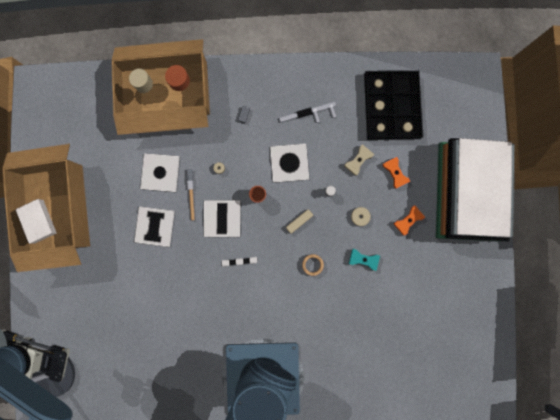

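View pics/side0.png

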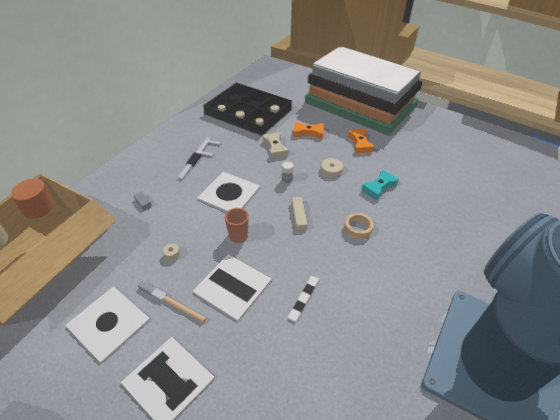

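The top view shows the pale axe at (359,159), the large whorl at (361,216), the small whorl at (219,168) and the whetstone at (300,221). The boards are the large disc at (290,162), small disc (160,172), bar (221,218) and axe (154,227). The beaker is at (258,194). The orange and turquoise axes, the ring at (313,265) and the white cup at (330,190) are distractors.

```bash
cat >> h.py <<'E'
def blob(c,im,px,z,kind,half=40,thr=None):
    """segment blob near px, project outline to plane z: centre, yaw(long axis), sizes"""
    x0,y0=[int(max(0,round(v)-half)) for v in px]
    s=im[y0:y0+2*half,x0:x0+2*half]
    g=cv2.cvtColor(s,cv2.COLOR_RGB2GRAY); hsv=cv2.cvtColor(s,cv2.COLOR_RGB2HSV)
    if kind=='dark': m=g<(thr or 70)
    else: m=(hsv[...,0]>9)&(hsv[...,0]<40)&(hsv[...,1]>40)&(g>(thr or 85))
    m=m.astype(np.uint8)*255
    cs,_=cv2.findContours(m,cv2.RETR_EXTERNAL,cv2.CHAIN_APPROX_NONE)
    q=np.array(px,float)-[x0,y0]
    cs=[k for k in cs if cv2.contourArea(k)>40]
    if not cs: return None
    k=min(cs,key=lambda k:-cv2.pointPolygonTest(k,tuple(map(float,q)),True))
    f=np.zeros_like(m); cv2.drawContours(f,[k],-1,255,-1)
    yy,xx=np.nonzero(f); P=onz(c,np.c_[xx+x0,yy+y0],z)[:,:2]
    w,v=np.linalg.eigh(np.cov(P.T)); a=np.arctan2(v[1,1],v[0,1])%np.pi
    rc=cv2.minAreaRect((onz(c,k.reshape(-1,2)+[x0,y0],z)[:,:2]*1000).astype(np.float32))
    return np.round(P.mean(0),4),round(float(a),3),np.round(np.array(rc[0])/1000,4),np.round(rc[1],0),round(rc[2],1)
E
python3 - <<'E'
from h import *
T={'axe':((359,159),(277,145),.02,'p'),'lw':((361,216),(332,167),.018,'p'),'sw':((219,168),(171,252),.018,'p'),'wh':((300,221),(299,213),.018,'p'),
'mL':((290,162),(230,191),.006,'dark'),'mS':((160,172),(107,321),.006,'dark'),'mB':((221,218),(233,285),.006,'dark'),'mA':((154,227),(167,380),.006,'dark')}
for n,i in (('top',0),('side',1)):
    z=np.load(f'/tmp/{n}0.npz'); c=cam(n); im=z['im'];d=z['d']
    for k,v in T.items():
        px=v[i]; print(n,k,im[px[1],px[0]],blob(c,im,px,v[2],v[3],28),np.round(withdepth(c,px,d)[0],3))
w=viewer.camera_model('wrist'); s=r.get_state()
A=rot(s['ee_rot']); print('cam in tool',A.T@(np.array(w['position'])-s['eef_pos']), A.T@rot(w['attitude']), w['fx'])
E
```

```text
top axe [30 30 28] (array([ 0.6186, -0.2896]), 2.414, array([ 0.6189, -0.29  ]), array([43., 81.]), 47.7) [ 0.621 -0.291  0.02 ]
top lw [67 65 62] (array([ 0.4566, -0.2889]), 1.699, array([ 0.4574, -0.2883]), array([52., 51.]), 88.0) [ 0.458 -0.295 -0.004]
top sw [94 88 81] (array([0.6056, 0.1107]), 0.978, array([0.6048, 0.1099]), array([29., 29.]), 89.2) [ 0.608  0.113 -0.007]
top wh [178 165 136] (array([ 0.4477, -0.1141]), 2.221, array([ 0.4481, -0.1143]), array([24., 82.]), 37.8) [ 0.448 -0.117  0.011]
top mL [23 25 24] (array([ 0.6177, -0.091 ]), 1.655, array([ 0.6187, -0.0907]), array([52., 52.]), 88.6) [ 0.619 -0.094  0.006]
top mS [20 20 22] (array([0.5996, 0.2854]), 0.809, array([0.5998, 0.2859]), array([30., 29.]), 88.4) [0.599 0.283 0.008]
top mB [30 27 30] (array([0.4628, 0.1062]), 3.084, array([0.4623, 0.1062]), array([24., 81.]), 86.7) [0.462 0.108 0.006]
top mA [20 21 22] (array([0.4432, 0.3031]), 2.985, array([0.4431, 0.3023]), array([45., 81.]), 81.8) [0.441 0.301 0.011]
side axe [193 185 164] (array([ 0.585 , -0.2566]), 0.819, array([ 0.5875, -0.2578]), array([43., 
[... 244 characters left out ...]
0.443 -0.109  0.016]
side mL [63 62 66] (array([ 0.6164, -0.0897]), 0.919, array([ 0.6171, -0.0896]), array([55., 50.]), 32.6) [ 0.615 -0.094  0.004]
side mS [64 65 67] (array([0.5985, 0.2854]), 1.165, array([0.5982, 0.285 ]), array([32., 35.]), 0.7) [0.596 0.285 0.009]
side mB [67 67 68] (array([0.461 , 0.1062]), 3.106, array([0.462 , 0.1063]), array([26., 85.]), 88.0) [0.459 0.106 0.005]
side mA [63 63 65] (array([0.4412, 0.3035]), 2.986, array([0.4426, 0.3033]), array([48., 83.]), 81.3) [0.442 0.304 0.006]
cam in tool [ 0.08434166 -0.00022684 -0.18673684] [[ 0.00192103 -0.95393049 -0.30002154]
 [ 0.99999716  0.00140865  0.00192412]
 [-0.00141285 -0.30002438  0.95393049]] 318.6307347857116
```

View pics/wrist0.png

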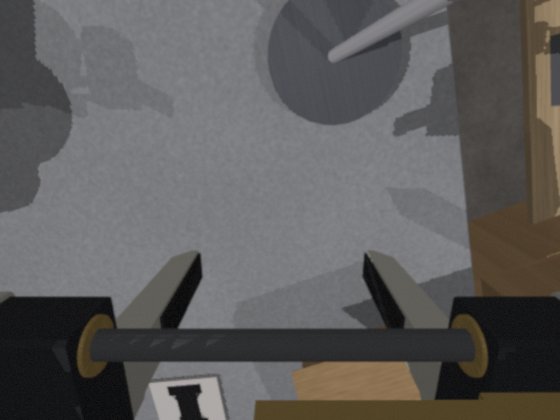

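The wrist picture shows the fingers at about (185,290) and (380,290), with only the mount_axe silhouette visible at about (190,400). The top and side views agree on the silhouettes to within 2 mm, and the stone tops sit at 16–20 mm, so I'll move to the small whorl.

```bash
cat >> h.py <<'E'
def go(x,y,z,ty=None):
    """print moves in tool axes: turn for tool-y yaw ty (mod pi), then the shift in the axes after turning"""
    s=r.get_state(); A=rot(s['ee_rot']); cur=np.arctan2(A[1,1],A[0,1])
    dt=0 if ty is None else (ty-cur+np.pi/2)%np.pi-np.pi/2
    A2=A@R.from_rotvec([0,0,-dt]).as_matrix()
    d=np.array([x,y,z])-s['eef_pos']
    print('toolY yaw',round(cur,3),'q6',round(s['joint_pos'][5],2),'turn rz',round(-dt,4),'shift after turn',np.round(A2.T@d,4),'len',round(np.linalg.norm(d[:2]),3),'tilt',np.round(A[:2,2],4))
E
python3 -m creep '[{"x":-0.0347,"y":-0.018,"z":0.0023},{"x":-0.0347,"y":-0.018,"z":0.0023},{"x":-0.0347,"y":-0.018,"z":0.0023},{"x":-0.0347,"y":-0.018,"z":0.0023},{"x":-0.0347,"y":-0.018,"z":0.0023},{"x":-0.0347,"y":-0.018,"z":0.0023},{"x":-0.0347,"y":-0.018,"z":0.0023},{"x":-0.0347,"y":-0.018,"z":0.0023},{"x":-0.0347,"y":-0.018,"z":0.0023},{"x":-0.0347,"y":-0.018,"z":0.0023},{"x":-0.0347,"y":-0.018,"z":0.0023},{"x":-0.0347,"y":-0.018,"z":0.0023},{"x":-0.0347,"y":-0.018,"z":0.0023},{"x":-0.0347,"y":-0.018,"z":0.0023},{"x":-0.0347,"y":-0.018,"z":0.0023},{"x":-0.0347,"y":-0.018,"z":0.0023},{},{}]' 0.06 15
cat > look.py <<'E'
import sys
from h import *
O={'axe':(.6186,-.2896,.02,'p'),'lw':(.457,-.2887,.018,'p'),'sw':(.6053,.1105,.018,'p'),'wh':(.448,-.1142,.018,'p'),
'mL':(.6175,-.0903,.006,'dark'),'mS':(.599,.2854,.006,'dark'),'mB':(.462,.1062,.006,'dark'),'mA':(.4425,.303,.006,'dark')}
def look(name,keys):
    c=cam('wrist'); im,d=viewer.get_image('wrist'); save(name,im); np.savez('/tmp/'+name+'.npz',im=im,d=d)
    K,D,p,A=c
    for k in keys:
        v=O[k]; q=A.T@(np.array(v[:3])-p); px=cv2.projectPoints(q.reshape(1,1,3),np.zeros(3),np.zeros(3),K,D)[0].ravel()
        if q[2]>0 and 5<px[0]<555 and 5<px[1]<415:
            try:
              dd=d[max(0,int(px[1])-25):int(px[1])+25,max(0,int(px[0])-25):int(px[0])+25]
              print(k,px.round(),blob(c,im,px,v[2],v[3],75))
            except Exception as e: print(k,px,'err',e)
look(sys.argv[1],sys.argv[2:] or list(O))
E
python3 look.py w1; python3 -c "
from h import *
go(.6053,.1105,.1)"
```

```text
time_s: 2.55
eef_pos: [0.6048, 0.1088, 0.1597]
ee_rot: [-0.001, 0.131, 0.991, -0.0]
wrist_force: [-0.9, 0.2, 0.3]
gripper_width: 0.0598
grip_force: 0.0
sw [283. 195.] (array([0.6045, 0.1114]), 2.909, array([0.6046, 0.1114]), array([30., 31.]), 75.0)
wh [ 20. 102.] (array([ 0.4487, -0.1122]), 2.291, array([ 0.4511, -0.1108]), array([30., 83.]), 38.1)
mL [119. 246.] (array([ 0.6169, -0.0912]), 0.911, array([ 0.6172, -0.0913]), array([56., 56.]), 65.0)
mS [442. 145.] (array([0.5983, 0.2845]), 1.39, array([0.5986, 0.2844]), array([37., 34.]), 75.0)
mB [241.  55.] (array([0.4598, 0.1056]), 3.111, array([0.4614, 0.1054]), array([28., 88.]), 88.2)
toolY yaw 1.309 q6 -1.31 turn rz 0 shift after turn [-0.0016  0.0008  0.06  ] len 0.002 tilt [-0.0015  0.0004]
```

View pics/w1.png

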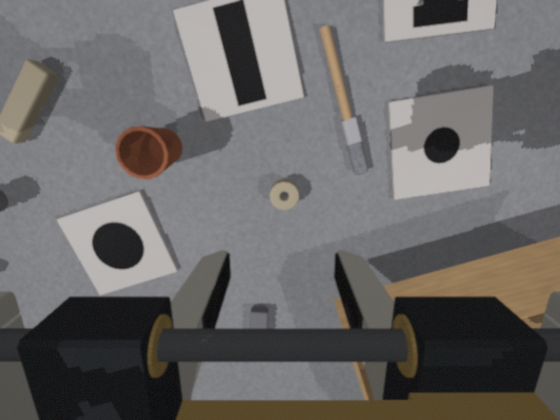

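The wrist view shows the small whorl under the gripper at (283,195), and no board or obstacle lies between the open fingers. The boards and the beaker at (148,152) are where expected.

```bash
cat >> h.py <<'E'
def zmed(name,cm,boxes):
    d=np.load('/tmp/'+name+'.npz')['d']
    for (u,v) in boxes:
        uu,vv=np.meshgrid(range(u-4,u+5),range(v-4,v+5)); P=np.array([withdepth(cm,(a,b),d)[0] for a,b in zip(uu.ravel(),vv.ravel()) if d[b,a]>0])
        print((u,v),'z',np.round(np.median(P[:,2]),4))
E
python3 - <<'E'
from h import *
c=cam('wrist')
zmed('w1',c,[(292,195),(276,195),(118,246),(442,145),(240,55),(30,100),(330,200)])
for i in range(3):
    s=r.get_state(); print(s['time_s'],s['eef_pos']); go(.605,.1112,.09); viewer.get_image('wrist')
E
```

```text
(292, 195) z 0.0176
(276, 195) z 0.0171
(118, 246) z 0.0055
(442, 145) z 0.0063
(240, 55) z 0.0059
(30, 100) z 0.0173
(330, 200) z -0.0003
2.6 [0.60366746 0.1101043  0.15998506]
toolY yaw 1.309 q6 -1.31 turn rz 0 shift after turn [-0.0011  0.0014  0.07  ] len 0.002 tilt [-0.0015  0.0004]
2.65 [0.60311936 0.11098978 0.16034562]
toolY yaw 1.311 q6 -1.31 turn rz 0 shift after turn [-0.0019  0.0007  0.0703] len 0.002 tilt [-0.0012  0.0005]
2.7 [0.60288158 0.11153124 0.16065317]
toolY yaw 1.312 q6 -1.31 turn rz 0 shift after turn [-0.0022  0.0002  0.0707] len 0.002 tilt [-0.0008  0.0004]
```

```bash
python3 -m creep '[{"x":-0.0022,"y":0.0002,"z":0.03},{"z":0.03},{"z":0.03},{"z":0.03},{"z":0.012},{"z":0.012},{"z":0.011},{},{},{}]' && python3 -m creep '[{},{},{},{},{},{}]' 0 15; python3 -c "
from h import *
go(.5988,.2850,.11)"
```

```text
time_s: 3.58
eef_pos: [0.6072, 0.1103, 0.0071]
ee_rot: [0.001, 0.129, 0.992, 0.0]
wrist_force: [0.0, 0.0, 0.4]
gripper_width: 0.0599
grip_force: 0.0
time_s: 4.08
eef_pos: [0.606, 0.1102, 0.0057]
ee_rot: [0.0, 0.13, 0.992, -0.0]
wrist_force: [-0.4, 0.0, 0.2]
gripper_width: 0.0245
grip_force: 0.0
toolY yaw 1.311 q6 -1.31 turn rz 0 shift after turn [ 0.0519  0.1671 -0.1043] len 0.175 tilt [ 0. -0.]
```

```bash
python3 look.py w2 sw; python3 -c "
from h import *
s=r.get_state();print(s['gripper_width'],s['grip_force'],s['eef_pos'])"
```

```text
sw [282. 257.] (array([0.6027, 0.1114]), 2.852, array([0.6029, 0.111 ]), array([28., 35.]), 69.0)
0.020898628677265812 0.0 [0.60603208 0.11020682 0.00567627]
```

View pics/w2.png

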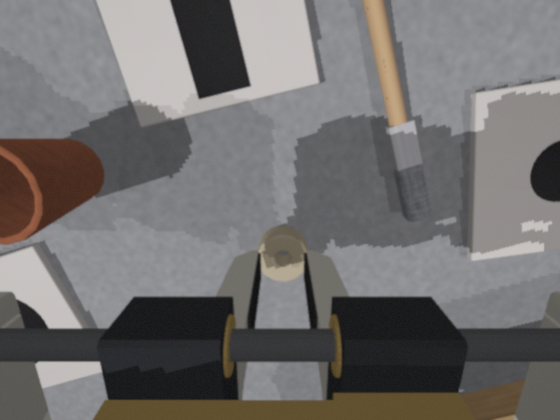

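```bash
python3 - <<'E'
from h import *
s=r.get_state();A=rot(s['ee_rot']);print(s['gripper_width'],s['grip_force'])
c=cam('wrist');
for n in ['w2','w1']:
    d=np.load(f'/tmp/{n}.npz')['d']
    for px in ([(256,253),(257,260),(254,266),(252,275),(245,257),(238,270),(311,258),(320,262),(283,245),(275,265)] if n=='w2' else [(226,256),(222,262),(215,275),(338,257),(345,265)]):
        P=withdepth(c,px,d)[0]; print(n,px,'tool',np.round(A.T@(P-s['eef_pos']),4),'wz',P[2].round(4))
E
```

```text
0.020898628677265812 0.0
w2 (256, 253) tool [ 0.0093 -0.0143 -0.0245] wz 0.0302
w2 (257, 260) tool [ 0.0077 -0.0134 -0.03  ] wz 0.0356
w2 (254, 266) tool [ 0.01   -0.014  -0.0416] wz 0.0473
w2 (252, 275) tool [ 0.0094 -0.0143 -0.0497] wz 0.0554
w2 (245, 257) tool [ 0.0091 -0.0199 -0.0292] wz 0.0349
w2 (238, 270) tool [ 0.0093 -0.0217 -0.0446] wz 0.0502
w2 (311, 258) tool [ 0.01    0.0156 -0.0323] wz 0.038
w2 (320, 262) tool [ 0.0096  0.0199 -0.0362] wz 0.0419
w2 (283, 245) tool [ 0.0087  0.0008 -0.0119] wz 0.0176
w2 (275, 265) tool [-0.0045 -0.0041 -0.0119] wz 0.0176
w1 (226, 256) tool [ 0.0082 -0.0308 -0.026 ] wz 0.0317
w1 (222, 262) tool [ 0.01   -0.0309 -0.0372] wz 0.0429
w1 (215, 275) tool [ 0.0099 -0.0319 -0.0507] wz 0.0564
w1 (338, 257) tool [ 0.008   0.031  -0.0268] wz 0.0325
w1 (345, 265) tool [ 0.0096  0.0323 -0.0395] wz 0.0452
```

The depth readings show the fingers end about 24 mm behind the reported TCP. They closed above the whorl, whose top is at 17.6 mm, and did not move it. I'll reopen, lower in small steps and watch the force.

```bash
python3 -m creep '[{},{},{},{},{},{"x":0.0015,"y":0.0004,"z":0.003},{"z":0.003},{"z":0.003},{"z":0.003},{},{}]' 0.06 15; python3 -m creep '[{"z":0.0025},{"z":0.0025},{},{},{}]'
cat > tips.py <<'E'
import sys
from h import *
s=r.get_state();A=rot(s['ee_rot']);c=cam('wrist');n=sys.argv[1]
im,d=viewer.get_image('wrist');save(n,im)
u,v=np.meshgrid(range(120,440),range(225,290)); px=np.c_[u.ravel(),v.ravel()]
P=c[2]+ray(c,px)*d[px[:,1],px[:,0]][:,None]; Q=(P-s['eef_pos'])@A
g=im[px[:,1],px[:,0]].astype(int)
ok=(abs(Q[:,0])<.011)&(P[:,2]>.004)
w=s['gripper_width']/2
f=ok&(abs(Q[:,1])>w-.002)&(abs(Q[:,1])<w+.02)
print('width',s['gripper_width'],'eef',s['eef_pos'],'force',s['wrist_force'],'tip tool z max',np.sort(Q[f,2])[-20::5].round(4),'world z min',np.sort(P[f,2])[:20:5].round(4))
E
python3 tips.py w3
```

```text
time_s: 5.05
eef_pos: [0.6044, 0.111, -0.0068]
ee_rot: [-0.0, 0.13, 0.992, -0.0]
wrist_force: [-0.1, 0.5, 0.4]
gripper_width: 0.0602
grip_force: 0.0
time_s: 5.47
eef_pos: [0.6047, 0.111, -0.0114]
ee_rot: [-0.0, 0.13, 0.992, -0.0]
wrist_force: [0.6, 0.0, 0.4]
gripper_width: 0.0599
grip_force: 0.0
width 0.05987055382084311 eef [ 0.60469746  0.11099352 -0.01135889] force [0.60203007 0.04359277 0.39148641] tip tool z max [-0.0209 -0.0208 -0.0207 -0.0203] world z min [0.0082 0.009  0.0093 0.0095]
```

```bash
python3 -m creep '[{"z":0.0025},{"z":0.0025},{},{}]' && python3 -m creep '[{},{},{},{},{},{},{}]' 0 15; python3 -c "
from h import *
go(.5988,.2850,.08)"
```

```text
time_s: 5.85
eef_pos: [0.6044, 0.111, -0.0166]
ee_rot: [-0.0, 0.13, 0.992, -0.0]
wrist_force: [0.3, -0.5, 0.5]
gripper_width: 0.0603
grip_force: 0.0
time_s: 6.43
eef_pos: [0.6048, 0.111, -0.0163]
ee_rot: [0.0, 0.13, 0.992, 0.0]
wrist_force: [-0.2, 0.2, -0.5]
gripper_width: 0.032
grip_force: 15.0
toolY yaw 1.311 q6 -1.31 turn rz 0 shift after turn [ 0.0504  0.1666 -0.0963] len 0.174 tilt [ 0.0002 -0.    ]
```

```bash
python3 -m creep '[{"z":-0.015},{"z":-0.03},{"z":-0.03},{"x":0.0084,"y":0.0278},{"x":0.0084,"y":0.0278},{"x":0.0084,"y":0.0278},{"x":0.0084,"y":0.0278},{"x":0.0084,"y":0.0278},{"x":0.0084,"y":0.0276},{},{},{},{}]'; python3 look.py w4 mS; python3 -c "
from h import *
go(.5988,.2850,-.009)"
```

```text
time_s: 7.52
eef_pos: [0.5988, 0.2838, 0.0585]
ee_rot: [-0.0, 0.13, 0.992, -0.0]
wrist_force: [0.7, -0.5, -0.4]
gripper_width: 0.032
grip_force: 15.0
mS [284. 223.] (array([0.5985, 0.2844]), 1.279, array([0.5986, 0.2842]), array([35., 34.]), 75.2)
toolY yaw 1.31 q6 -1.04 turn rz 0 shift after turn [0.0005 0.0013 0.0676] len 0.001 tilt [-0.0003 -0.0004]
```

View pics/w4.png

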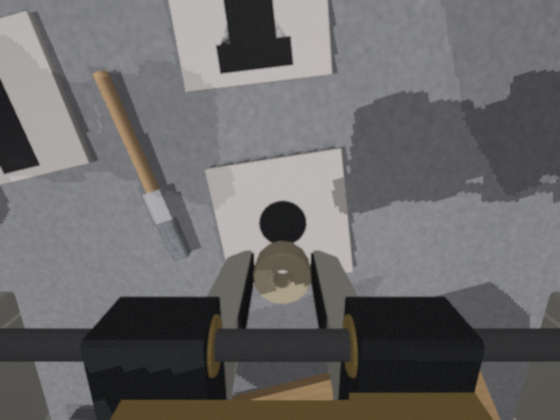

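The view shows the whorl held between the pads with its hole at (283,278), and the small disc silhouette at (283,223), clear for placing.

```bash
python3 - <<'E'
from h import *
c=cam('wrist'); s=r.get_state();A=rot(s['ee_rot']);print(s['eef_pos'])
zt=s['eef_pos'][2]+.0163+.018
print('hole',onz(c,[(282.5,277)],zt)[0])
d=np.load('/tmp/w4.npz')['d'];u,v=np.meshgrid(range(255,312),range(245,305));px=np.c_[u.ravel(),v.ravel()]
P=c[2]+ray(c,px)*d[px[:,1],px[:,0]][:,None]
k=(abs(P[:,2]-zt)<.005)
Q=(P-s['eef_pos'])@A
k&=abs(Q[:,1])<.0145
print(k.sum(),'top z',np.median(P[k,2]),'tool-x range',np.percentile(Q[k,0],[1,99]))
E
```

```text
[0.59893298 0.28365032 0.05856955]
hole [0.59925089 0.28401192 0.09286955]
2195 top z 0.09198899133204153 tool-x range [-0.01584473  0.01373622]
```

```bash
python3 -m creep '[{"x":0.001,"y":0.001,"z":0.03},{"z":0.02},{"z":0.008},{"z":0.004},{"z":0.003},{"z":0.002},{"z":0.001},{},{},{}]'; python3 -c "
from h import *
go(.5986,.2848,-.0103)"
```

```text
time_s: 8.4
eef_pos: [0.5985, 0.2864, -0.0086]
ee_rot: [0.001, 0.129, 0.992, 0.0]
wrist_force: [-0.1, -0.5, -0.4]
gripper_width: 0.0317
grip_force: 15.0
toolY yaw 1.311 q6 -1.03 turn rz 0 shift after turn [-0.0005 -0.0015  0.0017] len 0.002 tilt [0.0011 0.0003]
```

```bash
python3 -m creep '[{},{}]'; python3 -c "
from h import *
go(.5986,.2848,-.0103)"
```

```text
time_s: 8.57
eef_pos: [0.5982, 0.2863, -0.0091]
ee_rot: [0.0, 0.129, 0.992, 0.0]
wrist_force: [-0.1, -0.6, -0.1]
gripper_width: 0.0319
grip_force: 15.0
toolY yaw 1.311 q6 -1.03 turn rz 0 shift after turn [-0.0008 -0.0013  0.0012] len 0.002 tilt [0.0004 0.0001]
```

```bash
python3 -m creep '[{"x":-0.0004,"y":-0.0013,"z":0.0008},{},{},{}]' && python3 -m creep '[{},{},{},{},{}]' 0.05; python3 -m creep '[{"z":-0.02},{"z":-0.04},{"z":-0.04},{"z":-0.02},{},{},{}]' 0.07; cp look.py look2.py; sed -i "s/O={/O={'sw1':(.5986,.2848,.024,'p'),/" look2.py; python3 look2.py w5 sw1; python3 -c "
from h import *
go(.457,-.2887,.11)"
```

```text
time_s: 8.9
eef_pos: [0.5981, 0.2848, -0.0102]
ee_rot: [-0.0, 0.13, 0.992, -0.0]
wrist_force: [0.2, -0.5, -0.8]
gripper_width: 0.0319
grip_force: 15.0
time_s: 9.32
eef_pos: [0.5981, 0.2848, -0.0101]
ee_rot: [0.0, 0.13, 0.992, 0.0]
wrist_force: [0.1, 0.4, 0.3]
gripper_width: 0.05
grip_force: 0.0
time_s: 9.9
eef_pos: [0.5973, 0.2846, 0.1088]
ee_rot: [-0.001, 0.13, 0.992, -0.0]
wrist_force: [0.1, 0.0, 0.0]
gripper_width: 0.0703
grip_force: 0.0
sw1 [282. 212.] (array([0.5979, 0.2849]), 0.497, array([0.598 , 0.2846]), array([31., 30.]), 50.5)
toolY yaw 1.311 q6 -1.03 turn rz 0 shift after turn [-0.012  -0.5899 -0.001 ] len 0.59 tilt [-0.003  -0.0009]
```

```bash
python3 -m creep '[{"x":-0.0008,"y":-0.0393},{"x":-0.0008,"y":-0.0393},{"x":-0.0008,"y":-0.0393},{"x":-0.0008,"y":-0.0393},{"x":-0.0008,"y":-0.0393},{"x":-0.0008,"y":-0.0393},{"x":-0.0008,"y":-0.0393},{"x":-0.0008,"y":-0.0393},{"x":-0.0008,"y":-0.0393},{"x":-0.0008,"y":-0.0393},{"x":-0.0008,"y":-0.0393},{"x":-0.0008,"y":-0.0393},{"x":-0.0008,"y":-0.0393},{"x":-0.0008,"y":-0.0393},{"x":-0.0008,"y":-0.0393},{},{},{},{},{}]'; python3 look2.py w6 lw axe wh mL; python3 - <<'E'
from h import *
go(.457,-.2887,-.0155)
d=np.load('/tmp/top0.npz')['d'];c=cam('top')
for nm,(u0,v0) in {'cup':(330,190),'beaker':(258,194)}.items():
    P=np.array([withdepth(c,(u,v),d)[0] for u in range(u0-8,u0+9) for v in range(v0-8,v0+9)]); k=P[:,2]>.02
    print(nm,'height',np.percentile(P[:,2],97),P[k].mean(0).round(3),P[k].min(0).round(3),P[k].max(0).round(3))
E
```

```text
time_s: 11.62
eef_pos: [0.4584, -0.2862, 0.1094]
ee_rot: [-0.0, 0.129, 0.992, 0.0]
wrist_force: [-0.3, 0.4, -0.3]
gripper_width: 0.0701
grip_force: 0.0
lw [278. 208.] (array([ 0.4545, -0.2903]), 2.888, array([ 0.4551, -0.2903]), array([52., 53.]), 68.1)
axe [317. 351.] (array([ 0.6389, -0.3103]), 0.982, array([ 0.6418, -0.3139]), array([43., 31.]), 75.2)
wh [471. 149.] (array([ 0.4457, -0.1166]), 2.219, array([ 0.4457, -0.1186]), array([27., 84.]), 35.8)
mL [501. 300.] (array([ 0.6574, -0.1008]), 0.795, array([ 0.6607, -0.0997]), array([145., 138.]), 0.1)
toolY yaw 1.313 q6 -2.08 turn rz 0 shift after turn [ 0.0009 -0.0027  0.1251] len 0.003 tilt [-0.0005  0.0006]
cup height 0.04807296715925404 [ 0.526 -0.199  0.08 ] [ 0.394 -0.216  0.02 ] [ 0.543 -0.054  1.503]
beaker height 0.062351222991957854 [0.527 0.001 0.052] [ 0.501 -0.021  0.022] [0.546 0.021 0.069]
```

View pics/w6.png

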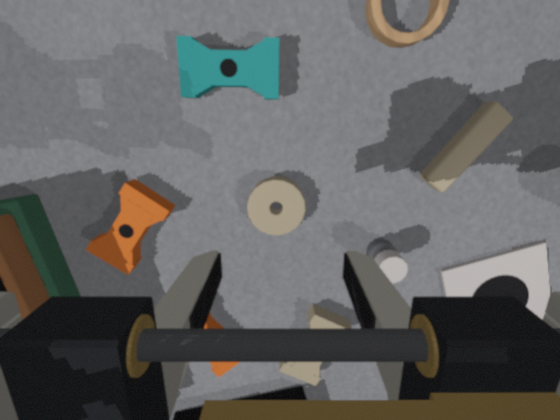

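The view shows the large whorl at (276,208), with both fingers clear. The cup at (390,265) and the orange axe at (130,225) lie outside the fingers' path.

```bash
python3 -m creep '[{"x":0.002,"y":-0.004,"z":0.03},{"z":0.03},{"z":0.015},{},{},{},{}]'; python3 look2.py w7 lw; python3 - <<'E'
from h import *
go(.4555,-.2898,-.0155)
E
```

```text
time_s: 12.25
eef_pos: [0.4565, -0.2919, 0.0365]
ee_rot: [0.001, 0.129, 0.992, -0.001]
wrist_force: [-0.3, -0.0, 0.2]
gripper_width: 0.0698
grip_force: 0.0
lw [286. 239.] (array([ 0.4536, -0.2903]), 2.897, array([ 0.4541, -0.2903]), array([51., 55.]), 75.3)
toolY yaw 1.312 q6 -2.09 turn rz 0 shift after turn [0.0016 0.002  0.0519] len 0.002 tilt [ 0.0022 -0.0022]
```

```bash
python3 -m creep '[{"x":0.001,"y":0.001,"z":0.02},{"z":0.015},{"z":0.008},{"z":0.005},{"z":0.0035},{},{},{},{}]'; python3 - <<'E'
from h import *
go(.455,-.2900,-.0163)
E
```

```text
time_s: 13.05
eef_pos: [0.455, -0.2905, -0.016]
ee_rot: [0.0, 0.13, 0.992, -0.0]
wrist_force: [-0.7, -0.0, 0.0]
gripper_width: 0.07
grip_force: 0.0
toolY yaw 1.311 q6 -2.09 turn rz 0 shift after turn [0.0002 0.0005 0.0003] len 0.0 tilt [ 0.0009 -0.0009]
```

```bash
python3 -m creep '[{},{},{},{},{},{}]' 0 20 && python3 -m creep '[{"z":-0.015},{"z":-0.035},{"z":-0.035},{"x":-0.015,"y":0.0335},{"x":-0.015,"y":0.0335},{"x":-0.015,"y":0.0335},{"x":-0.015,"y":0.0335},{"x":-0.015,"y":0.0335},{"x":-0.015,"y":0.0335},{"x":-0.015,"y":0.0335},{},{},{},{},{}]'; python3 look2.py w8 mL;  python3 - <<'E'
from h import *
go(.617,-.0908,-.0098)
c=cam('wrist'); s=r.get_state();A=rot(s['ee_rot'])
d=np.load('/tmp/w8.npz')['d'];u,v=np.meshgrid(range(230,340),range(230,320));px=np.c_[u.ravel(),v.ravel()]
P=c[2]+ray(c,px)*d[px[:,1],px[:,0]][:,None]; zt=s['eef_pos'][2]+.016+.018
Q=(P-s['eef_pos'])@A; k=(abs(P[:,2]-zt)<.004)&(abs(Q[:,1])<.024)
print(k.sum(),'top z',np.median(P[k,2]),zt,'tool-x range',np.percentile(Q[k,0],[0.5,99.5]))
E
```

```text
time_s: 13.55
eef_pos: [0.4547, -0.2902, -0.0165]
ee_rot: [0.0, 0.13, 0.992, -0.0]
wrist_force: [0.4, -0.6, 2.2]
gripper_width: 0.0525
grip_force: 20.0
time_s: 14.8
eef_pos: [0.6155, -0.0917, 0.0682]
ee_rot: [-0.0, 0.13, 0.991, -0.0]
wrist_force: [-1.0, -0.1, -1.9]
gripper_width: 0.0522
grip_force: 20.0
mL [284. 221.] (array([ 0.6081, -0.0894]), 1.302, array([ 0.6088, -0.0894]), array([57., 40.]), 74.1)
toolY yaw 1.309 q6 -1.64 turn rz 0 shift after turn [-0.0011  0.0012  0.0782] len 0.002 tilt [-0.0004 -0.0001]
6347 top z 0.10205091600292873 0.1023664921897377 tool-x range [-0.02667234  0.02434053]
```

View pics/w8.png

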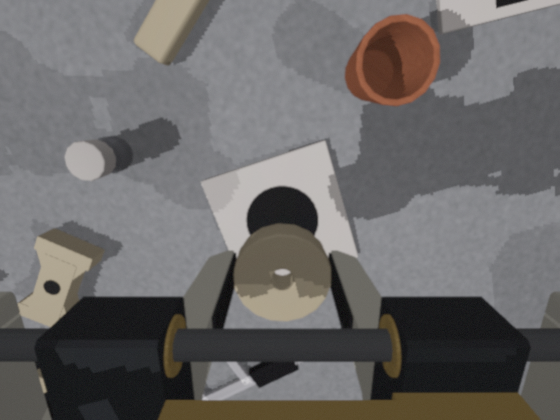

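The large whorl is held with its hole at (283,275). The disc silhouette shows behind it at (283,213), and the beaker at (395,60) is clear.

```bash
python3 -m creep '[{"x":-0.0002,"y":0.0006,"z":0.03},{"z":0.025},{"z":0.012},{"z":0.005},{"z":0.003},{},{},{},{},{}]'; python3 - <<'E'
from h import *
go(.6168,-.091,-.0102)
E
```

```text
time_s: 15.68
eef_pos: [0.6172, -0.09, -0.0057]
ee_rot: [0.001, 0.129, 0.992, -0.0]
wrist_force: [-0.2, 0.7, -1.8]
gripper_width: 0.0522
grip_force: 20.0
toolY yaw 1.311 q6 -1.63 turn rz 0 shift after turn [ 0.0002 -0.001   0.0045] len 0.001 tilt [ 0.0014 -0.0005]
```

```bash
python3 -m creep '[{"x":0.001,"y":-0.0009,"z":0.002},{"z":0.0012},{"z":0.001},{},{},{}]' && python3 -m creep '[{},{},{},{},{}]' 0.07; python3 -m creep '[{"z":-0.02},{"z":-0.035},{"z":-0.035},{"z":-0.02},{},{},{},{}]'; sed -i "s/O={/O={'lw1':(.6168,-.091,.024,'p'),/" look2.py; python3 look2.py w9 lw1; python3 -c "
from h import *
go(.6186,-.2896,.11,2.414+1.5708)"
```

```text
time_s: 16.18
eef_pos: [0.6153, -0.0905, -0.0105]
ee_rot: [-0.0, 0.129, 0.992, -0.0]
wrist_force: [-2.1, 0.8, 5.3]
gripper_width: 0.0524
grip_force: 20.0
time_s: 16.6
eef_pos: [0.6155, -0.0905, -0.0111]
ee_rot: [-0.0, 0.13, 0.992, 0.0]
wrist_force: [0.4, 1.0, -0.3]
gripper_width: 0.0698
grip_force: 0.0
time_s: 17.27
eef_pos: [0.6142, -0.0901, 0.0972]
ee_rot: [-0.002, 0.13, 0.992, 0.0]
wrist_force: [-0.2, 0.5, 0.2]
gripper_width: 0.0702
grip_force: 0.0
lw1 [281. 218.] (array([ 0.6151, -0.0904]), 0.585, array([ 0.6158, -0.0906]), array([53., 52.]), 51.6)
toolY yaw 1.311 q6 -1.64 turn rz 0.4677 shift after turn [-0.1359 -0.1461 -0.0131] len 0.199 tilt [-0.0034  0.0011]
```

```bash
cat > board.py <<'E'
import sys
from h import *
def board(c,im,xy,z=.006,half=90):
    K,D,p,A=c; q=A.T@(np.array([*xy,z])-p); px=cv2.projectPoints(q.reshape(1,1,3),np.zeros(3),np.zeros(3),K,D)[0].ravel()
    h=cv2.cvtColor(im,cv2.COLOR_RGB2HSV); m=((h[...,1]<30)&(h[...,2]>125)).astype(np.uint8)
    M=np.zeros_like(m); x,y=px.astype(int); M[max(0,y-half):y+half,max(0,x-half):x+half]=1; m*=M
    cs=[k for k in cv2.findContours(m,cv2.RETR_EXTERNAL,cv2.CHAIN_APPROX_NONE)[0] if cv2.contourArea(k)>300]
    k=np.vstack(cs).reshape(-1,2)
    rc=cv2.minAreaRect((onz(c,k,z)[:,:2]*1000).astype(np.float32))
    return np.round(np.array(rc[0]),1),np.round(rc[1],1),round(rc[2],2)
E
python3 - <<'E'
from board import *
B={'mL':(.617,-.0908),'mS':(.5988,.285),'mB':(.462,.106),'mA':(.4425,.303)}
for n in ['top','side']:
    im=np.load(f'/tmp/{n}0.npz')['im']; 
    for k,v in B.items():
        try: print(n,k,board(cam(n),im,v,.006,30 if n=='top' else 48))
        except Exception as e: print(n,k,e)
im=np.load('/tmp/w9.npz')['im']; c=cam('wrist'); print('w9',board(c,im,B['mL']))
E
```

```text
top mL (array([620.7, -89.6]), array([170.9, 171.8]), 88.64)
top mS (array([602.2, 289.2]), array([175.8, 172.9]), 88.53)
top mB (array([464.1, 109.5]), array([169.3, 169.1]), 88.69)
top mA (array([446. , 307.3]), array([173.9, 170.5]), 88.94)
side mL (array([ 643. , -100.1]), array([246.9, 322.2]), 32.59)
side mS (array([607.5, 283.5]), array([170.3, 205. ]), 43.53)
side mB (array([478., 101.]), array([194.3, 210.8]), 32.49)
side mA (array([457.1, 298.9]), array([172., 142.]), 33.42)
w9 (array([622.7, -93.5]), array([171. , 172.4]), 75.22)
```

View pics/w9.png

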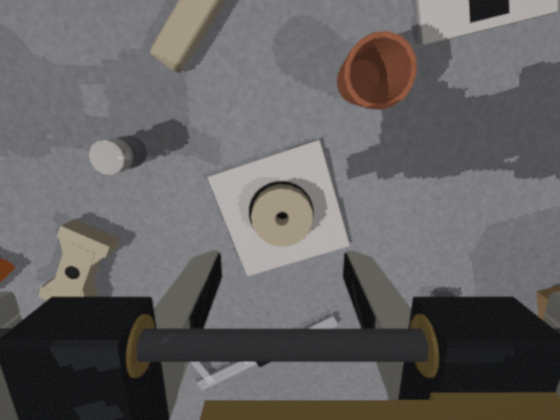

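The large whorl sits on its disc at (282,213), with a thin dark rim showing on the camera side. I'll check its centring against the board's corners at (209,178), (321,141), (350,243) and (247,275).

```bash
python3 - <<'E'
from board import *
c=cam('wrist'); im=np.load('/tmp/w9.npz')['im']
q=np.array([(209,178),(321,141),(350,243),(247,275)],np.float32).reshape(-1,1,2)
P=onz(c,q.reshape(-1,2),.006)[:,:2]; print(P.round(4),P.mean(0),np.linalg.norm(P-np.roll(P,1,0),axis=1))
g=cv2.cvtColor(im,cv2.COLOR_RGB2GRAY); hs=cv2.cvtColor(im,cv2.COLOR_RGB2HSV)
print('white',hs[160,250],hs[255,270],'floor',hs[120,250],'stone',hs[205,290],'dark',hs[186,282])
m=((hs[...,2]>hs[120,250][2]*1.25)).astype(np.uint8)
M=np.zeros_like(m);cv2.fillConvexPoly(M,(q.reshape(-1,2)+[[-6,0],[0,-6],[6,0],[0,6]]).astype(int).reshape(-1,1,2),1); m*=M
k=max(cv2.findContours(m,cv2.RETR_EXTERNAL,cv2.CHAIN_APPROX_NONE)[0],key=cv2.contourArea).reshape(-1,2)
rc=cv2.minAreaRect((onz(c,k,.006)[:,:2]*1000).astype(np.float32)); print(rc)
print('hole',onz(c,[(282,217.5)],.024)); 
dk=(g[180:250,240:330]<55); yy,xx=np.nonzero(dk); print('dark left/right extent', xx.min()+240,xx.max()+240,'top',yy.min()+180)
Pd=onz(c,np.c_[xx+240,yy+180],.006)[:,:2]; A=rot(r.get_state()['ee_rot'])[:2,:2]; t=Pd@A; print('dark tool x max',np.sort(t[:,0])[-3:],'tool y range',t[:,1].min(),t[:,1].max(),'target',np.array([.617,-.0908])@A,'stone',np.array([.6155,-.0905])@A)
E
```

```text
[[ 0.5701 -0.145 ]
 [ 0.5641 -0.0421]
 [ 0.6631 -0.0363]
 [ 0.6706 -0.1399]] [ 0.61699277 -0.09081479] [0.10054095 0.10307509 0.09916029 0.10383715]
white [120   6 119] [ 10   9 179] floor [120   6 129] stone [ 21  48 160] dark [21 56 87]
((617.0446166992188, -91.96946716308594), (102.40309143066406, 102.1536865234375), 3.372568368911743)
hole [[ 0.6164866  -0.09040722  0.024     ]]
dark left/right extent 250 311 top 182
dark tool x max [-0.59174183 -0.59174042 -0.59173901] tool y range 0.041790358689262196 0.09737664293941921 target [-0.61961024  0.07079579] stone [-0.61808353  0.07070027]
```

```bash
python3 -m creep '[{"drz":0.117},{"drz":0.117},{"drz":0.117},{"drz":0.117},{"x":-0.0272,"y":-0.0292},{"x":-0.0272,"y":-0.0292},{"x":-0.0272,"y":-0.0292},{"x":-0.0272,"y":-0.0292},{"x":-0.0272,"y":-0.0292},{},{},{},{},{},{}]' 0.06; python3 look2.py w10 axe; python3 -c "
from h import *
go(.6186,-.2896,-.0155,2.414+1.5708)"
```

```text
time_s: 18.57
eef_pos: [0.6201, -0.2884, 0.0992]
ee_rot: [-0.0, 0.355, 0.935, 0.0]
wrist_force: [0.3, 0.3, 0.1]
gripper_width: 0.0598
grip_force: 0.0
axe [280. 212.] (array([ 0.6167, -0.2898]), 2.413, array([ 0.6181, -0.2909]), array([44., 81.]), 48.4)
toolY yaw 0.845 q6 -1.44 turn rz 0.0015 shift after turn [ 0.0005 -0.0018  0.1148] len 0.002 tilt [0.     0.0001]
```

View pics/w10.png

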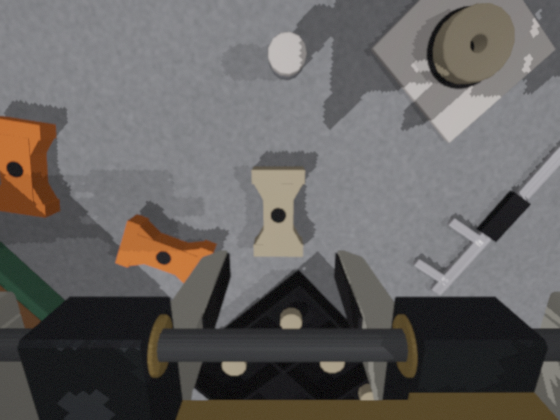

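The pale axe stands upright in the view with its spot at (278,214). The orange axe's end at (213,247) is just outside the finger, and the tray corner at (297,270) is beyond the blade.

```bash
python3 -c "
from h import *
c=cam('wrist'); im=np.load('/tmp/w10.npz')['im']; g=cv2.cvtColor(im,cv2.COLOR_RGB2GRAY)[203:226,266:291]
yy,xx=np.nonzero(g<70); p=(xx.mean()+266,yy.mean()+203); P=onz(c,[p],.02)[0]; print(len(xx),p,P)
d=np.load('/tmp/w10.npz')['d']; print('top z',withdepth(c,[(278,200),(278,230),(278,180),(290,245)],d)[:,2])
go(P[0],P[1],-.0155,2.414+1.5708)"
```

```text
142 (np.float64(277.9577464788732), np.float64(214.8943661971831)) [ 0.6195139  -0.29252996  0.02      ]
top z [0.0206345  0.01928014 0.02055603 0.01884452]
toolY yaw 0.845 q6 -1.44 turn rz 0.0015 shift after turn [-0.0021 -0.0034  0.1148] len 0.004 tilt [0.     0.0001]
```

```bash
python3 -m creep '[{"x":-0.0012,"y":-0.003,"z":0.03},{"z":0.035},{"z":0.025},{"z":0.01},{},{},{},{},{},{}]'; python3 -c "
from h import *
go(.6190,-.2915,-.0155,2.414+1.5708)
c=cam('wrist'); im,d=viewer.get_image('wrist'); save('w11',im); np.savez('/tmp/w11.npz',im=im,d=d)
s=cv2.projectPoints((c[3].T@(np.array([.619,-.2915,.02])-c[2])).reshape(1,1,3),np.zeros(3),np.zeros(3),c[0],c[1])[0].ravel().astype(int)
x,y=s-15
g=cv2.cvtColor(im,cv2.COLOR_RGB2GRAY)[y:y+30,x:x+30]
yy,xx=np.nonzero(g<65); p=(xx.mean()+x,yy.mean()+y); print(s,len(xx),p,onz(c,[p],.02)[0])"; python3 tips.py w12
```

```text
time_s: 19.45
eef_pos: [0.6195, -0.2935, 0.0006]
ee_rot: [0.001, 0.356, 0.935, -0.0]
wrist_force: [-1.6, -0.6, 0.1]
gripper_width: 0.06
grip_force: 0.0
toolY yaw 0.843 q6 -1.45 turn rz -0.0001 shift after turn [0.0018 0.0012 0.0161] len 0.002 tilt [ 0.0019 -0.0013]
[283 261] 346 (np.float64(282.95953757225436), np.float64(262.6445086705202)) [ 0.61930231 -0.29246606  0.02      ]
width 0.05969797808745626 eef [ 6.19341598e-01 -2.93398258e-01  2.81250589e-04] force [ 0.74175106 -0.06094879 -0.82394532] tip tool z max [-0.0208 -0.0205 -0.0203 -0.02  ] world z min [0.0195 0.0204 0.0206 0.0208]
```

```bash
python3 -m creep '[{"x":0.0009,"y":0.0008,"z":0.006},{"z":0.005},{"z":0.004},{},{},{},{}]' && python3 -m creep '[{},{},{},{},{},{},{}]' 0 25; python3 -c "
from h import *
go(.4425,.303,.075,2.986+1.5708)"
```

```text
time_s: 20.13
eef_pos: [0.6188, -0.292, -0.0157]
ee_rot: [0.0, 0.356, 0.935, -0.0]
wrist_force: [-0.2, -0.2, -0.9]
gripper_width: 0.0603
grip_force: 0.0
time_s: 20.72
eef_pos: [0.6187, -0.2919, -0.0158]
ee_rot: [0.0, 0.356, 0.935, -0.0]
wrist_force: [-0.6, 0.5, 1.1]
gripper_width: 0.0257
grip_force: 25.0
toolY yaw 0.843 q6 -1.45 turn rz -0.5722 shift after turn [ 0.2662  0.5604 -0.0908] len 0.62 tilt [ 0. -0.]
```

```bash
python3 -m creep '[{"z":-0.02},{"z":-0.02},{"z":-0.02,"drz":-0.1144},{"z":-0.02,"drz":-0.1144},{"z":-0.02,"drz":-0.1144},{"drz":-0.1144},{"drz":-0.1144}]' && python3 -m creep '[{"x":0.0166,"y":0.035},{"x":0.0166,"y":0.035},{"x":0.0166,"y":0.035},{"x":0.0166,"y":0.035},{"x":0.0166,"y":0.035},{"x":0.0166,"y":0.035},{"x":0.0166,"y":0.035},{"x":0.0166,"y":0.035},{"x":0.0166,"y":0.035},{"x":0.0166,"y":0.035},{"x":0.0166,"y":0.035},{"x":0.0166,"y":0.035},{"x":0.0166,"y":0.035},{"x":0.0166,"y":0.035},{"x":0.0166,"y":0.035},{"x":0.0166,"y":0.035},{},{},{},{}]'; python3 look2.py w13 mA mS; python3 -c "
from h import *
go(.4425,.303,-.0098,2.986+1.5708)"
```

```text
time_s: 21.3
eef_pos: [0.6195, -0.2924, 0.0861]
ee_rot: [0.001, 0.075, 0.997, -0.001]
wrist_force: [0.5, -0.3, -2.3]
gripper_width: 0.0261
grip_force: 25.0
time_s: 22.97
eef_pos: [0.4435, 0.3014, 0.084]
ee_rot: [-0.0, 0.078, 0.997, -0.0]
wrist_force: [0.1, -0.6, -1.8]
gripper_width: 0.026
grip_force: 25.0
mA [283. 212.] (array([0.4143, 0.3071]), 1.376, array([0.4157, 0.3062]), array([49., 28.]), 81.1)
mS [290. 359.] (array([0.5824, 0.2898]), 1.429, array([0.5831, 0.2878]), array([159., 140.]), 81.1)
toolY yaw 1.413 q6 -1.02 turn rz -0.002 shift after turn [0.0014 0.0016 0.0939] len 0.002 tilt [-0.0002 -0.0004]
```

View pics/w13.png

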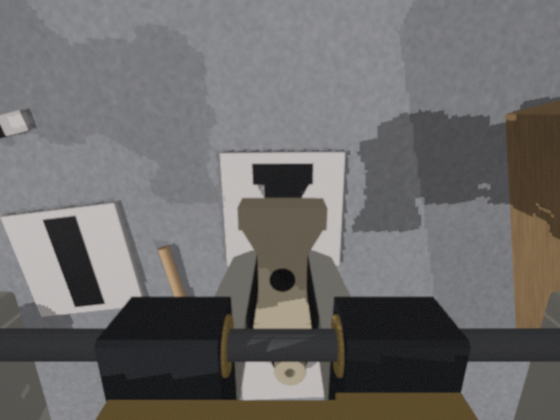

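The axe is held straight between the pads with its spot at (283,280). The board's upper edge runs from (221,152) to (345,151), and the silhouette's end shows at (283,175).

```bash
python3 - <<'E'
from h import *
c=cam('wrist'); s=r.get_state();A=rot(s['ee_rot']);E=s['eef_pos'];im=np.load('/tmp/w13.npz')['im'];g=cv2.cvtColor(im,cv2.COLOR_RGB2GRAY)
zt=E[2]+.0158+.02
yy,xx=np.nonzero(g[265:296,268:300]<50); p=(xx.mean()+268,yy.mean()+265)
H=onz(c,[p],zt)[0]; print('spot',len(xx),p,'tool off',((H-E)@A).round(4))
e=onz(c,[(238,203),(327,203)],zt); v=e[1]-e[0]; print('blade edge yaw(tool y dir)',np.arctan2(v[1],v[0]),np.linalg.norm(v))
gg=cv2.GaussianBlur(g,(3,3),0)
b=onz(c,[(221,152),(345,151)],.006); v=b[1]-b[0]; print('board edge',np.linalg.norm(v),np.arctan2(v[1],v[0]),'board centre',b.mean(0)+np.r_[np.array([-v[1],v[0]])*-1/np.linalg.norm(v)*.052,0])
k=onz(c,[(253,165),(313,165),(283,163.5)],.006); v=k[1]-k[0];print('sil end',np.linalg.norm(v),np.arctan2(v[1],v[0]),'mid',k[:2].mean(0), 'centre est',k[2][:2]+np.array([v[1],-v[0]])/np.linalg.norm(v[:2])*.043)
print('toolY',np.arctan2(A[1,1],A[0,1]))
E
```

```text
spot 436 (np.float64(281.95642201834863), np.float64(279.3807339449541)) tool off [-0.0008  0.0001 -0.0358]
blade edge yaw(tool y dir) 1.4148264810037354 0.0438170636794701
board edge 0.10197724095926719 1.422977911826137 board centre [0.44282272 0.3029139  0.006     ]
sil end 0.04996483080732437 1.4149544417044146 mid [0.40238818 0.30887296 0.006     ] centre est [0.44363276 0.30238891]
toolY 1.4132131341009935
```

```bash
python3 -m creep '[{"x":0.0012,"y":0.0012,"z":0.03},{"z":0.03},{"z":0.02},{"z":0.006},{"z":0.003},{},{},{},{},{},{},{}]'; python3 - <<'E'
from h import *
go(.4423,.3029,-.0098,1.416)
E
```

```text
time_s: 24.02
eef_pos: [0.4423, 0.3041, -0.0045]
ee_rot: [0.0, 0.078, 0.997, 0.0]
wrist_force: [-0.3, 0.1, -0.9]
gripper_width: 0.0257
grip_force: 25.0
toolY yaw 1.415 q6 -1.02 turn rz -0.0008 shift after turn [-0.0002 -0.0012  0.0053] len 0.001 tilt [0.0006 0.0002]
```

```bash
python3 -m creep '[{"y":-0.0012,"z":0.002},{"z":0.002},{"z":0.001},{},{},{}]' && python3 -m creep '[{},{},{},{},{}]' 0.06; python3 -m creep '[{"z":-0.02},{"z":-0.035},{"z":-0.035},{"z":-0.02},{},{},{},{}]'; sed -i "s/O={/O={'axe1':(.4425,.303,.026,'p'),/" look2.py; python3 look2.py w14 axe1; python3 -c "
from h import *
go(.447,-.1150,.1,2.22+1.5708)"
```

```text
time_s: 24.52
eef_pos: [0.4417, 0.3026, -0.0098]
ee_rot: [-0.0, 0.078, 0.997, -0.0]
wrist_force: [-1.2, -1.6, 1.8]
gripper_width: 0.0254
grip_force: 25.0
time_s: 24.93
eef_pos: [0.4421, 0.3028, -0.0099]
ee_rot: [0.0, 0.078, 0.997, 0.0]
wrist_force: [0.0, -0.1, 0.4]
gripper_width: 0.0541
grip_force: 0.0
time_s: 25.6
eef_pos: [0.4408, 0.3023, 0.0985]
ee_rot: [-0.001, 0.078, 0.997, -0.001]
wrist_force: [-0.2, 0.1, 0.5]
gripper_width: 0.0599
grip_force: 0.0
axe1 [283. 217.] (array([0.4397, 0.3033]), 2.986, array([0.4416, 0.3028]), array([45., 79.]), 81.2)
toolY yaw 1.415 q6 -1.02 turn rz 0.7657 shift after turn [-0.3361 -0.2473 -0.001 ] len 0.417 tilt [-0.003  -0.0013]
```

```bash
python3 -m creep '[{"drz":0.1094},{"drz":0.1094},{"drz":0.1094},{"drz":0.1094},{"drz":0.1094},{"drz":0.1094},{"drz":0.1094},{},{}]' && python3 -m creep '[{"x":-0.0306,"y":-0.0225},{"x":-0.0306,"y":-0.0225},{"x":-0.0306,"y":-0.0225},{"x":-0.0306,"y":-0.0225},{"x":-0.0306,"y":-0.0225},{"x":-0.0306,"y":-0.0225},{"x":-0.0306,"y":-0.0225},{"x":-0.0306,"y":-0.0225},{"x":-0.0306,"y":-0.0225},{"x":-0.0306,"y":-0.0225},{"x":-0.0306,"y":-0.0225},{},{},{},{},{}]'; python3 look2.py w15 wh; python3 -c "
from h import *
go(.447,-.1150,-.0155,2.22+1.5708)
c=cam('wrist');d=np.load('/tmp/w15.npz')['d'];s=r.get_state();A=rot(s['ee_rot'])
u,v=np.meshgrid(range(220,350),range(140,300));px=np.c_[u.ravel(),v.ravel()]
P=c[2]+ray(c,px)*d[px[:,1],px[:,0]][:,None];k=(abs(P[:,2]-.018)<.0045)&(np.linalg.norm(P[:,:2]-[.447,-.115],axis=1)<.06)
rc=cv2.minAreaRect((P[k,:2]*1000).astype(np.float32));print(k.sum(),'top z',np.median(P[k,2]),rc,P[k,:2].mean(0))"
```

```text
time_s: 26.4
eef_pos: [0.4414, 0.3025, 0.0991]
ee_rot: [-0.001, 0.443, 0.896, -0.001]
wrist_force: [-0.2, -0.4, 0.2]
gripper_width: 0.0597
grip_force: 0.0
time_s: 27.73
eef_pos: [0.4481, -0.1135, 0.1]
ee_rot: [-0.0, 0.443, 0.896, 0.0]
wrist_force: [0.7, 0.7, -0.3]
gripper_width: 0.06
grip_force: 0.0
wh [281. 212.] (array([ 0.4455, -0.1126]), 2.226, array([ 0.4464, -0.1139]), array([23., 83.]), 38.1)
toolY yaw 0.652 q6 -1.14 turn rz 0.0028 shift after turn [-0.0005 -0.0019  0.1156] len 0.002 tilt [-0.0003  0.0003]
2328 top z 0.017147217557279715 ((446.80621337890625, -115.29486846923828), (23.982866287231445, 82.77933502197266), 36.944374084472656) [ 0.44580059 -0.11341284]
```

View pics/w15.png

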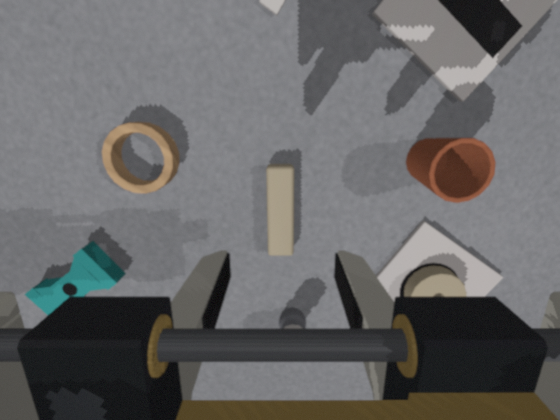

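The whetstone lies upright in the view at (280,211), between the fingers and aligned with them. The beaker at (455,165) and the cup at (293,320) are clear.

```bash
python3 -m creep '[{"y":-0.0012,"z":0.03},{"z":0.035},{"z":0.025},{"z":0.01},{},{},{},{},{},{}]'; python3 -c "
from h import *
go(.4468,-.1148,-.0158,2.225+1.5708)"
```

```text
time_s: 28.62
eef_pos: [0.448, -0.116, 0.001]
ee_rot: [0.001, 0.445, 0.896, -0.0]
wrist_force: [-0.9, 0.8, 0.4]
gripper_width: 0.0601
grip_force: 0.0
toolY yaw 0.649 q6 -1.14 turn rz -0.0048 shift after turn [ 0.0018 -0.0003  0.0168] len 0.002 tilt [ 0.0017 -0.0009]
```

```bash
python3 -m creep '[{"x":0.0012,"z":0.006},{"z":0.006},{"z":0.004},{},{},{},{}]' && python3 -m creep '[{},{},{},{},{},{},{}]' 0 20; python3 -c "
from h import *
go(.4618,.1058,.08,3.10+1.5708)"
```

```text
time_s: 29.2
eef_pos: [0.4467, -0.1148, -0.0158]
ee_rot: [0.0, 0.445, 0.896, -0.0]
wrist_force: [-0.6, 0.4, 0.6]
gripper_width: 0.0597
grip_force: 0.0
time_s: 29.78
eef_pos: [0.4467, -0.1148, -0.0158]
ee_rot: [0.0, 0.445, 0.896, 0.0]
wrist_force: [0.7, 0.4, -0.6]
gripper_width: 0.0238
grip_force: 20.0
toolY yaw 0.649 q6 -1.14 turn rz -0.88 shift after turn [-0.0059  0.221  -0.0958] len 0.221 tilt [ 0.0001 -0.    ]
```

```bash
python3 -m creep '[{"z":-0.02},{"z":-0.02},{"z":-0.0075,"drz":-0.11},{"z":-0.0075,"drz":-0.11},{"z":-0.0075,"drz":-0.11},{"z":-0.0075,"drz":-0.11},{"z":-0.0075,"drz":-0.11},{"z":-0.0075,"drz":-0.11},{"z":-0.0075,"drz":-0.11},{"z":-0.0075,"drz":-0.11}]' && python3 -m creep '[{"x":-0.001,"y":0.0368},{"x":-0.001,"y":0.0368},{"x":-0.001,"y":0.0368},{"x":-0.001,"y":0.0368},{"x":-0.001,"y":0.0368},{"x":-0.001,"y":0.0368},{},{},{},{},{},{}]'; python3 look2.py w16 mB; python3 -c "
from h import *
go(.4618,.1058,-.0098,3.10+1.5708)"
```

```text
time_s: 30.62
eef_pos: [0.4463, -0.1146, 0.0843]
ee_rot: [-0.0, 0.018, 1.0, 0.0]
wrist_force: [0.7, 0.3, -1.3]
gripper_width: 0.0238
grip_force: 20.0
time_s: 31.62
eef_pos: [0.4619, 0.1044, 0.0841]
ee_rot: [-0.0, 0.022, 1.0, -0.0]
wrist_force: [0.8, -0.0, -0.1]
gripper_width: 0.0238
grip_force: 20.0
mB [284. 213.] (array([0.4321, 0.1066]), 3.139, array([0.4323, 0.1064]), array([28., 29.]), 88.5)
toolY yaw 1.527 q6 -1.54 turn rz -0.0021 shift after turn [0.0002 0.0013 0.094 ] len 0.001 tilt [-0.0001 -0.0001]
```

View pics/w16.png

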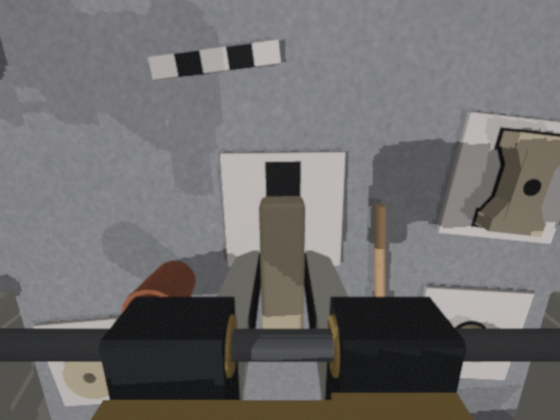

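The whetstone is held straight, with its front end at (282,200). The bar silhouette's end shows at (283,162–195), and the board's upper edge runs from (221,153) to (345,152).

```bash
python3 - <<'E'
from h import *
c=cam('wrist'); s=r.get_state();A=rot(s['ee_rot']);E=s['eef_pos'];z=np.load('/tmp/w16.npz');im=z['im'];d=z['d'];g=cv2.cvtColor(im,cv2.COLOR_RGB2GRAY)
u,v=np.meshgrid(range(235,330),range(185,325));px=np.c_[u.ravel(),v.ravel()]
P=c[2]+ray(c,px)*d[px[:,1],px[:,0]][:,None];Q=(P-E)@A;zt=E[2]+.0158+.018
k=(abs(P[:,2]-zt)<.003)&(abs(Q[:,1])<.0135)&(Q[:,0]>.012)
q=Q[k]; print(k.sum(),np.median(P[k,2]),zt,'front end tool x',np.percentile(q[:,0],99.5),'y mid',[round(float(np.percentile(q[abs(q[:,0]-x)<.003,1],[1,99]).mean()),4) for x in (.016,.025,.035)])
yy,xx=np.nonzero(g[155:192,255:312]<60); D=onz(c,np.c_[xx+255,yy+155],.006); t=(D-E)@A
print('sil rel tool: y range',np.percentile(t[:,1],[1,99]),'x max',t[:,0].max())
b=onz(c,[(221,153),(345,152)],.006); w=b[1]-b[0]; print('edge yaw',np.arctan2(w[1],w[0]),'toolY',np.arctan2(A[1,1],A[0,1]),'centre',b.mean(0)[:2]+np.array([w[1],-w[0]])/np.linalg.norm(w)*.052)
E
```

```text
2289 0.11720309998321296 0.11795806616689415 front end tool x 0.04055360721321071 y mid [0.0002, 0.0002, -0.0001]
sil rel tool: y range [-0.01244943  0.01457492] x max 0.04441791145984366
edge yaw 1.5368305973679095 toolY 1.5271532243220072 centre [0.46177704 0.10607726]
```

```bash
python3 -m creep '[{"x":0.0005,"y":0.0008,"z":0.03,"drz":-0.004},{"z":0.03},{"z":0.02},{"z":0.006},{"z":0.003},{},{},{},{},{},{},{}]'; python3 - <<'E'
from h import *
go(.4615,.1059,-.0098,3.102+1.5708)
E
```

```text
time_s: 32.67
eef_pos: [0.4616, 0.1065, -0.0045]
ee_rot: [0.0, 0.019, 1.0, -0.0]
wrist_force: [-0.5, -0.5, -1.2]
gripper_width: 0.0239
grip_force: 20.0
toolY yaw 1.533 q6 -1.54 turn rz 0.0021 shift after turn [ 0.     -0.0006  0.0053] len 0.001 tilt [ 0.0007 -0.    ]
```

```bash
python3 -m creep '[{"y":-0.0006,"z":0.002},{"z":0.002},{"z":0.001},{},{},{}]' && python3 -m creep '[{},{},{},{},{}]' 0.06; python3 -m creep '[{"z":-0.02},{"z":-0.04},{"z":-0.04},{"z":-0.04},{"x":0.02,"z":-0.03},{"x":0.04},{"x":0.04},{"x":0.03},{},{},{},{}]'; sed -i "s/O={/O={'wh1':(.4618,.106,.024,'p'),/" look2.py; python3 look2.py w17 wh1 axe1 sw1 lw1
python3 - <<'E'
from h import *
im,d=viewer.get_image('top'); save('top1',im); np.savez('/tmp/top1.npz',im=im,d=d); c=cam('top')
for k,xy,z in (('wh',(.4618,.106),.024),('axe',(.4425,.303),.026),('sw',(.5986,.285),.024),('lw',(.617,-.091),.024)):
    px=cv2.projectPoints((c[3].T@(np.array([*xy,z])-c[2])).reshape(1,1,3),np.zeros(3),np.zeros(3),c[0],c[1])[0].ravel(); print(k,px.round(),blob(c,im,px,z,'p',24))
E
```

```text
time_s: 33.17
eef_pos: [0.4612, 0.1058, -0.0098]
ee_rot: [-0.0, 0.019, 1.0, -0.0]
wrist_force: [-1.3, -1.0, 2.9]
gripper_width: 0.0237
grip_force: 20.0
time_s: 33.58
eef_pos: [0.4613, 0.1058, -0.0099]
ee_rot: [-0.0, 0.019, 1.0, 0.0]
wrist_force: [-0.2, -0.1, -0.2]
gripper_width: 0.0525
grip_force: 0.0
time_s: 34.58
eef_pos: [0.3329, 0.1106, 0.1604]
ee_rot: [0.001, 0.019, 1.0, -0.0]
wrist_force: [-0.6, 0.8, 0.3]
gripper_width: 0.0598
grip_force: 0.0
wh1 [282. 303.] (array([0.4565, 0.1061]), 3.108, array([0.4562, 0.1066]), array([23., 81.]), 87.4)
axe1 [454. 283.] (array([0.4268, 0.2986]), 2.903, array([0.428 , 0.2992]), array([54., 64.]), 82.3)
sw1 [423. 390.] None
lw1 [137. 409.] None
wh [221. 218.] (array([0.4617, 0.106 ]), 3.117, array([0.4629, 0.106 ]), array([23., 82.]), 89.0)
axe [152. 226.] (array([0.4424, 0.3012]), 2.991, array([0.4425, 0.3014]), array([47., 81.]), 81.6)
sw [158. 172.] (array([0.5988, 0.2836]), 1.599, array([0.5988, 0.2833]), array([32., 26.]), 88.3)
lw [289. 162.] (array([ 0.616 , -0.0903]), 1.617, array([ 0.616 , -0.0902]), array([51., 52.]), 88.6)
```

View pics/w17.png

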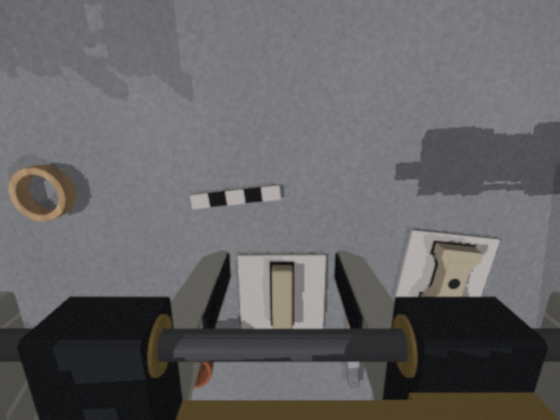

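View pics/top1.png

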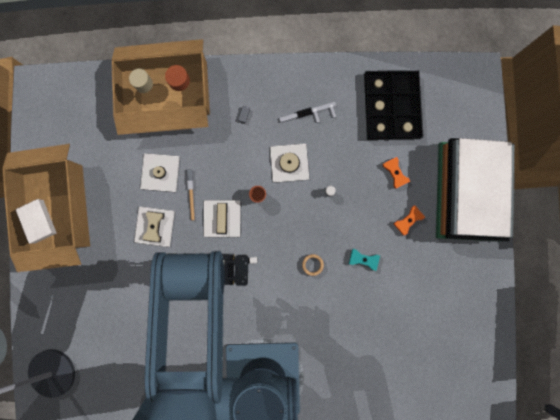

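The top view shows all four stones on their boards, each within about 1.5 mm and 0.02 rad of its silhouette. The beaker is still at (258,194), and the arm is raised clear of everything.

```bash
python3 -c "
from h import *
print(order.hand_in())"
```

```text
the job is handed in; nothing more can be done
None
```

All four stone finds lie on their matching silhouettes, by my measurements within about 1.5 mm and 0.02 rad; the beaker has not moved, and I handed the job in at about 35 s of the 109 s allowed.

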